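Load the diyas into the ratchet-tray lamp cabinet

ROBOT

A 6-joint arm with a two-finger parallel gripper is mounted at the origin on the work surface. World frame = base frame: x ahead of the robot, y to its left, z up, the work surface at z = 0. Lengths are in m, angles in degrees, forces in N, time in s.
With the tool pointing down it reaches from about 0.25 to 0.725 m from the base axis. Payload 9.7 kg.
Tool frame: the origin (TCP) lies at the very end of the fingers, on their centre line; the grasp point (between the pads) lies 19 mm behind it; y points along the fingers, x is the direction in which the jaws open and shut, and the axes are right-handed (so a half turn about y gives the same grasp; the last joint's range is limited). The gripper opens to 85 mm and grips with 20 to 120 N. Pads are 22 mm wide; open, the fingers measure 114 mm over their backs; the gripper's body (76 mm by 85 mm) begins 54 mm behind the grasp point. The pads swing forward as they close: fully open they stand 13 mm farther back than shut.
Start: joints at [-72.078, 4.979, 10.078, 95.1, 0, 90], TCP at [0.169, -0.523, 0.231] pointing down, gripper open.
Joint ranges: [-179.16, 179.16], [-48.56, 103.87], [-65.8, 70.77], [-126.05, 130.52], [-82.76, 87.17], [-180, 180]. Speed limits (degrees/s): [127.2, 127.2, 147.25, 180, 180, 180].

INTERFACE

Orientations are given as [roll, pitch, yaw] about the fixed x, y, z axes, in that order (R = Rz(yaw) Ry(pitch) Rx(roll)).
In Python, from workcell import bot gives the robot as it stands.
- The arm moves only by the shell command python3 -m jog 'ROWS' [FORCE]. ROWS is JSON, a list of rows, each a list of 7 numbers: the closure, from 0 (fully open) to 1 (shut), then the shift along the world's x, y, z in units of 25 mm (1.0 is 25 mm), then the turn, a rotation vector about the world's x, y, z in units of 5 degrees (1.0 is 5 degrees). A call has 1 to 5 rows; each row is the pose to reach, as a shift and turn from the pose commanded when the call began; what a row does not reach only later rows make up. A row lasts 1/10 s, in which the tool goes at most 50 mm and 8.59 degrees, less where a joint would pass 70% of its speed; a pose out of reach is approached as far as the arm can. A call with a gripper value outside its range is refused whole. The fingers move at their own pace and stop on an object; FORCE is the grip in N (left out, the last holds). Time passes only in rows, so rows that repeat a pose let the fingers close. It gives the time, the measured TCP pose, the force and the opening at its end, in the units of the state.
- bot.get_obs(): the state, without advancing time (a new reading comes with each control period).
- bot.camera(name): name is "scene" or "top" or "wrist"; returns (picture, depth): 420x560x3 uint8, red, green, blue; 420x560 float32, m along the optical axis (not along the pixel's ray), 0 where there is no reading.
- bot.camera_model(name): a dict with "fx", "fy", "cx", "cy" (pixels), "rvec" (rotation vector, rad) and "tvec" (3), from world to camera coordinates, as OpenCV has them; the wrist camera has in their place "tool_from_camera" (4x4, takes a point from camera to tool coordinates, whose origin is the TCP and whose axes are the tool frame's). Camera axes: x right, y down, z forward; pixel columns grow to the right and rows downward; lengths in m; the calibration is good to about 2 mm. A picture is of the moment at which its call begins: read the wrist's pose just before it. camera_model takes no time and is no camera call.
- bot.job_done(): hands the job in, once; it reports no verdict.
Trained networks look in the newest picture that a camera, given by its name, has taken for a name from the list of things; names that differ only in an ending like _2 or _b are one class to them, and where a whole thing is asked for, a point or a joint stands for the part that bears it (a point fixed in the world has none). Each returns a list of dicts, best first, with "conf" (0 to 1); they miss things now and then, are a little off and sometimes report something else, mostly with a low value. They report only what shows in the picture. A call takes as long as a camera call. They do not tell look-alikes from the thing itself.
- bot.regions_of(camera, label): "pixels" (420x560 bool, what is visible of it) and "point" ([row, column] in pixels, amid what is visible of it).
The state is a dict: "time": time; "q": joint angles; "qd": joint speeds; "joint_efforts": joint torques, N m; "ee_pos": TCP position; "tcp_rot": TCP orientation; "wrist_force": force on the tool from outside, world axes, zero at the start; "torque": the same for the moment, N m; "opening": finger opening in m.
Only numpy, scipy, OpenCV 4.12 (cv2) and the standard library are available. Lean on these libraries where they do the work, as an engineer would, in place of code of your own. Each camera call takes 0.05 s, during which the arm holds its last target. There are 200 camera calls.

TASK

Set the green LED diyas away in the lamp cabinet: slide the clear guard fully open and flip the red pawl off (toward the robot) while the tray is still in, pull the tray all the way out, and only then stand every diya that is on the bench upright on the tray's floor. Then push the tray fully home, flip the pawl back so that the tray is locked, and slide the guard fully shut again; the pawl may go back before or after the tray is pushed in. Leave the other things on the bench where they are.

Things in the scene. Friction and masses are not known exactly. Their poses are not given: they have to be found in the camera images.
- cabinet: Fixed lamp cabinet, dark wood and clear plastic. Origin on the bench under the middle of the canopy's front edge; -x points out of its mouth, roughly to the robot, +y to the robot's left. Canopy over x 0..168, y +-85 mm, 112 mm high; guard plane x = -55 mm, track to y = +268 mm; between them the top is open. Rack and red pawl outside the right wall, y = -145 mm (bracket to y -171, 69 mm high).
- guard (a joint): Slide of the clear guard door, m: 0 = shut across the mouth (170 mm wide), 0.172 = fully open, slid along the cabinet's +y. Light friction, about 1 N; stays where it is left. May start up to 40 mm ajar. It stands in the tray's way unless fully open.
- guard_tab (a point): Middle of the blue tab on the guard's top edge, 132 mm above the bench: 30 mm along cabinet y, 14 mm along cabinet x, from 112 to 150 mm high, above everything round it; pinch it from above. It moves with the guard.
- tray (a joint): Slide of the white pull-out tray, m: 0 = fully in under the canopy, 0.16 = fully out along the cabinet's -x, level on its runners. Friction about 2 N. With the pawl engaged it only moves inward (clicking over teeth 24 mm apart) and cannot come out more than about 6 mm from home; flip the pawl off first.
- tray_handle (a point): Grip point on the tray's upright brass post, 85 mm above the bench. Post 22 mm along cabinet y, 12 mm along x, 24 to 105 mm high; pinch it from above across cabinet y. It stands 28 mm in front of the canopy edge when the tray is in and moves with the tray.
- tray_floor (a point): Middle of the tray's inner floor (its top, 20 mm above the bench), axes as the cabinet's. Inside 146 x 146 mm; walls 4 mm thick, 10 mm above the floor. Four yellow discs at x, y = +-35 mm mark good places for four diyas. The handle post is 107 mm in front (-x). Fully out, the whole tray is clear of the canopy.
- pawl (a joint): Hinge of the red ratchet pawl, rad: 0 = engaged with the rack, lever leaning away from the robot (cabinet +x); 1.4 = flipped off, lever leaning to the robot (cabinet -x). Its own weight drops it to whichever side of upright (0.7) it is on, so it stays flipped; about 0.02 N m turns it.
- pawl_knob (a point): Centre of the red ball knob (24 mm across) on the pawl lever, 85 mm from the pivot (axis along cabinet y, at cabinet x -20, y -145, height 60 mm). It is 125 mm high at both ends of its swing, 55 mm behind (+x) or in front (-x) of the pivot, and 145 mm high upright: push it over with shut fingers at about canopy-top level.
- diya1_mid (a point): LED diya 1: glazed green dish, plastic flame; 60 mm across, 76 mm high, about 100 g. This point is on its axis half-way up, 38 mm above its underside; z is its axis. Dish 24 mm high; above it a round flame stem 20 mm across, straight from 24 to 60 mm above the underside: pinch it from above. Weighted base: rights itself if tipped on the flat. Two to four diyas are there; an absent one reads None.
- diya2_mid (a point): LED diya 2: glazed green dish, plastic flame; 60 mm across, 76 mm high, about 100 g. This point is on its axis half-way up, 38 mm above its underside; z is its axis. Dish 24 mm high; above it a round flame stem 20 mm across, straight from 24 to 60 mm above the underside: pinch it from above. Weighted base: rights itself if tipped on the flat. Two to four diyas are there; an absent one reads None.
- diya3_mid (a point): LED diya 3: glazed green dish, plastic flame; 60 mm across, 76 mm high, about 100 g. This point is on its axis half-way up, 38 mm above its underside; z is its axis. Dish 24 mm high; above it a round flame stem 20 mm across, straight from 24 to 60 mm above the underside: pinch it from above. Weighted base: rights itself if tipped on the flat. Two to four diyas are there; an absent one reads None.
- diya4_mid (a point): LED diya 4: glazed green dish, plastic flame; 60 mm across, 76 mm high, about 100 g. This point is on its axis half-way up, 38 mm above its underside; z is its axis. Dish 24 mm high; above it a round flame stem 20 mm across, straight from 24 to 60 mm above the underside: pinch it from above. Weighted base: rights itself if tipped on the flat. Two to four diyas are there; an absent one reads None.
- kumkum_box: Steel kumkum box with screw-top lid, 64 mm across, 50 mm high; a bystander. Origin: centre of its underside.
- brass_bell: Brass hand bell standing mouth down, 64 mm across, 92 mm high; a bystander. Origin: centre of its underside.
- flower_tray: Pink plastic flower-shaped diya tray, empty, 150 mm across, 10 mm high; a bystander. Origin: centre of its underside.
- incense_stand: Blue ceramic incense stand with two sticks, 96 mm across, 34 mm high (sticks to 150 mm); a bystander. Origin: centre of its underside.
- lighter: Red press-button lighter lying flat, 94 x 25 x 16 mm; a bystander. Origin: centre of its underside.
- copper_lota: Copper water pot, 76 mm across, 72 mm high; a bystander. Origin: centre of its underside.
Things that resemble listed ones, but are neither listed nor needed, are in the scene too. Leave any blue or pink look-alike of the part that bears diya2_mid alone. Leave any pink look-alike of the part that bears diya1_mid alone.

How it is judged:
By the outcome, as a careful person would: the job done as asked, in the order asked, and still so for the second after the job is handed in, with the robot touching nothing.
Of diya1, diya2, diya3, diya4 only 2 to 4 are there at a start; the rules pass over those that are not, and their reading is None.
At some moment in a run one of diya1, diya2, diya3, diya4 may be knocked a few centimetres aside while the robot is not near it.
Once in a run the grip may slacken for a moment while it holds something.
It also fails if it takes over 210 s, if anything falls off the work surface, if the arm or the gripper's body presses on something with over 40 N, if the wrist force passes 120 N, or if a joint passes its speed limit or range.

## Working session

There is one attempt and no reset: what is moved stays moved. The work goes in short steps, Python scripts to look and compute and a shell command to move; the robot and the scene stay as the last step left them, time stands still between calls to the robot, and variables do not carry over. Pictures are saved under pics/ and viewed, about 12 in all and at most 16, crops included, and the job is handed in when it is done.

```bash
mkdir -p pics; ls
cat > h.py <<'E'
import numpy as np, cv2
from scipy.spatial.transform import Rotation as R
from workcell import bot
def cam(name):
    o=bot.get_obs(); p,d=bot.camera(name); m=bot.camera_model(name)
    if 'rvec' in m:
        Rm=cv2.Rodrigues(np.array(m['rvec'],float))[0]; T=np.eye(4); T[:3,:3]=Rm.T; T[:3,3]=-Rm.T@np.array(m['tvec'],float).ravel()
    else:
        W=np.eye(4); W[:3,:3]=R.from_euler('xyz',o['tcp_rot'],degrees=True).as_matrix(); W[:3,3]=o['ee_pos']; T=W@np.array(m['tool_from_camera'])
    v,u=np.mgrid[0:420,0:560]
    P=np.stack([(u-m['cx'])/m['fx']*d,(v-m['cy'])/m['fy']*d,d],-1)@T[:3,:3].T+T[:3,3]
    P[d==0]=np.nan
    return p,d,P,T,m
def save(p,n,s=1.4): cv2.imwrite('pics/'+n+'.png',cv2.resize(p[:,:,::-1],None,fx=s,fy=s))
E
python3 - <<'E'
from h import *
print(bot.get_obs())
for c in('scene','top'):
    p,d,P,T,m=cam(c); save(p,c+'0'); np.save(c+'0.npy',P); print(c,T.round(3).tolist(),m['fx'])
E
```

```text
pics
{'time': 0.0, 'q': array([-7.20787236e+01,  5.01098025e+00,  1.00348326e+01,  9.50983229e+01,
        4.88346960e-04,  9.00014473e+01]), 'qd': array([ 0.0532712 ,  0.05118072, -0.00228849, -0.05767728, -0.00308235,
        0.02995626]), 'joint_efforts': array([-2.27400749e-03, -5.20392072e+01,  4.64801180e+01,  1.64211314e-02,
       -1.27122858e-04,  5.30983641e-06]), 'ee_pos': array([ 0.16917571, -0.52310593,  0.2305876 ]), 'tcp_rot': array([-8.99995135e+01,  7.44705454e-02, -7.20801709e+01]), 'wrist_force': array([-0.58198795,  0.34517346,  0.1299811 ]), 'torque': array([ 0.03556359,  0.00868886, -0.01333097]), 'opening': 0.08532430870175838}
scene [[0.04, 0.837, -0.545, 1.458], [0.999, -0.037, 0.017, -0.093], [-0.006, -0.546, -0.838, 1.572], [0.0, 0.0, 0.0, 1.0]] 505.6888472924232
top [[0.037, -0.977, 0.209, 0.223], [-0.999, -0.036, 0.009, -0.063], [-0.001, -0.209, -0.978, 1.447], [0.0, 0.0, 0.0, 1.0]] 513.7228248479053
```

View pics/top0.png

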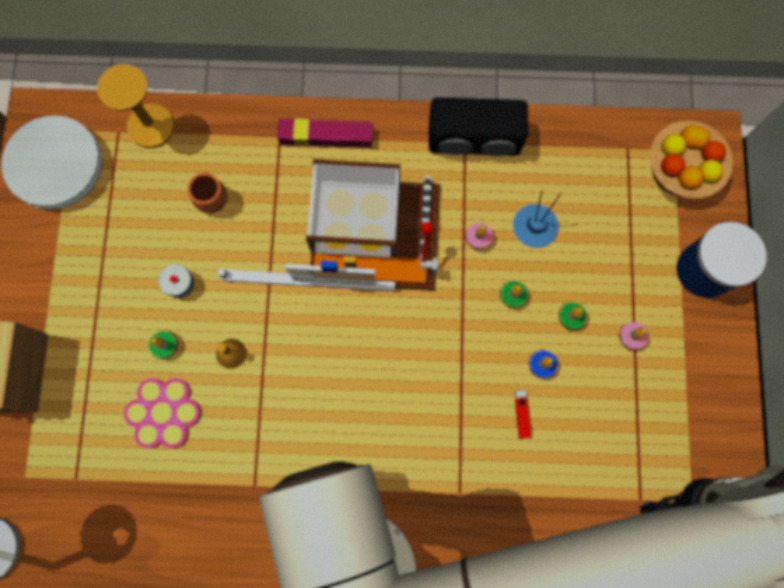

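View pics/scene0.png

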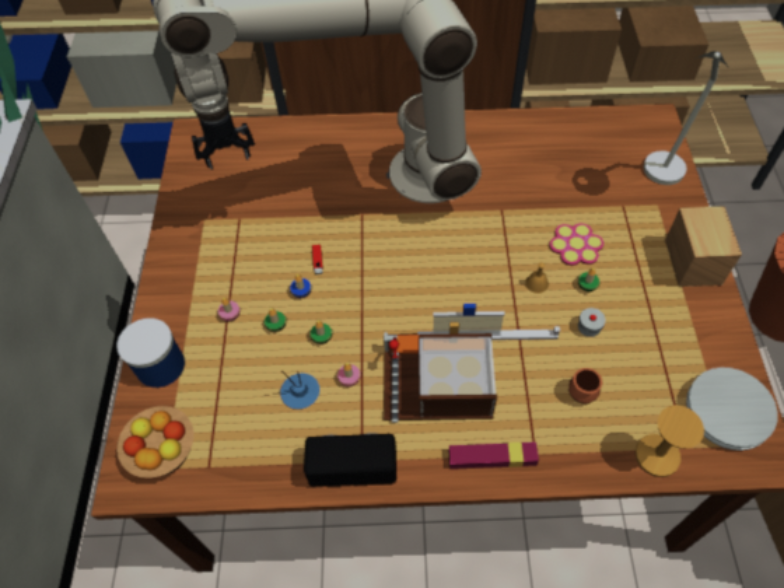

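Three green diyas (top ~(163,345), (515,293), (573,316)); the blue and pink ones are look-alikes. The guard is ajar, with its blue tab at (329,266), and the red pawl knob is at (427,228). I'll get positions from these next.

Run:
```python
from h import *
import os
for c in('scene','top'):
    p,d,P,T,m=cam(c)
    for l in ['guard_tab','tray_handle','pawl_knob','diya1_mid','tray_floor','cabinet','guard','pawl','incense_stand','kumkum_box','brass_bell','copper_lota']:
        for r in bot.regions_of(c,l)[:7]:
            if r['conf']<.3: continue
            k=r['pixels']; Q=P[k]; Q=Q[~np.isnan(Q[:,0])]; col=p[k].mean(0).astype(int)
            if len(Q)==0: print(c,l,'no depth',r['point']);continue
            zt=np.percentile(Q[:,2],95); t=Q[Q[:,2]>zt-.012]
            print(c,l,round(r['conf'],2),[int(x) for x in r['point']],k.sum(),'med',np.median(Q,0).round(3),'top',np.median(t,0).round(3),'zmax',zt.round(3),col)
    print('--')
```

```text
scene guard_tab 0.69 [226, 335] 843 med [0.572 0.07  0.079] top [0.573 0.064 0.146] zmax 0.142 [112 107  95]
scene tray_handle 0.67 [243, 280] 77 med [ 0.638 -0.118  0.086] top [ 0.657 -0.116  0.132] zmax 0.138 [135  54  48]
scene tray_handle 0.59 [251, 288] 420 med [ 0.615 -0.099  0.024] top [0.598 0.028 0.099] zmax 0.094 [121  81  55]
scene pawl_knob 0.45 [242, 281] 88 med [ 0.634 -0.118  0.079] top [ 0.657 -0.116  0.132] zmax 0.138 [133  57  50]
scene diya1_mid 0.68 [236, 226] 177 med [ 0.561 -0.3    0.026] top [ 0.56  -0.3    0.066] zmax 0.068 [ 69 104  54]
scene diya1_mid 0.51 [265, 251] 184 med [ 0.683 -0.23   0.025] top [ 0.68  -0.229  0.068] zmax 0.07 [153 100 104]
scene tray_floor 0.66 [252, 287] 418 med [ 0.617 -0.099  0.025] top [0.597 0.031 0.099] zmax 0.092 [119  81  56]
scene cabinet 0.69 [262, 316] 5863 med [0.695 0.008 0.09 ] top [0.704 0.028 0.112] zmax 0.116 [113  99  87]
scene guard 0.93 [227, 332] 803 med [0.572 0.067 0.079] top [0.573 0.064 0.145] zmax 0.141 [112 107  96]
scene incense_stand 0.66 [276, 418] 451 med [0.751 0.327 0.068] top [0.742 0.333 0.072] zmax
[... 2072 characters left out ...]
68] top [0.694 0.029 0.113] zmax 0.117 [136 114  92]
top guard 0.78 [194, 234] 759 med [0.565 0.065 0.085] top [0.565 0.064 0.149] zmax 0.149 [109 104 102]
top pawl 0.72 [167, 258] 8469 med [0.651 0.002 0.081] top [0.693 0.028 0.113] zmax 0.117 [135 114  93]
top pawl 0.62 [171, 305] 191 med [ 0.627 -0.117  0.092] top [ 0.651 -0.115  0.134] zmax 0.138 [129  55  48]
top incense_stand 0.95 [159, 382] 736 med [ 0.699 -0.345  0.01 ] top [ 0.703 -0.347  0.032] zmax 0.034 [ 61 108 145]
top brass_bell 0.64 [251, 163] 347 med [0.407 0.26  0.031] top [0.411 0.265 0.088] zmax 0.087 [114  81  22]
top copper_lota 0.71 [136, 150] 617 med [0.73  0.329 0.071] top [0.737 0.334 0.073] zmax 0.077 [91 47 22]
--
```

Run:
```python
from h import *
for c in('scene','top'):
    P=np.load(c+'0.npy'); Q=P[~np.isnan(P[...,0])]
    k=Q[(Q[:,2]>.105)&(Q[:,2]<.12)&(Q[:,0]>.595)&(Q[:,0]<.85)&(abs(Q[:,1]-.03)<.11)]
    print(c,'canopy',cv2.minAreaRect(k[:,:2].astype(np.float32)*1000))
    g=Q[(Q[:,2]>.04)&(Q[:,2]<.108)&(Q[:,0]>.54)&(Q[:,0]<.585)&(Q[:,1]>-.1)&(Q[:,1]<.17)]
    a=np.polyfit(g[:,1],g[:,0],1); print('guard',len(g),a,g.min(0),g.max(0), 'yaw',-np.degrees(np.arctan(a[0])))
    t=Q[(Q[:,2]>.12)&(Q[:,0]>.54)&(Q[:,0]<.6)&(Q[:,1]>0)&(Q[:,1]<.17)];print('tab',np.percentile(t,[3,50,97],axis=0).round(3).tolist())
    h=Q[(Q[:,2]>.09)&(Q[:,2]<.107)&(Q[:,0]>.578)&(Q[:,0]<.608)&(abs(Q[:,1]-.03)<.02)];print('handle',np.percentile(h,[3,50,97],axis=0).round(3).tolist())
    r=Q[(Q[:,2]>.01)&(Q[:,0]>.53)&(Q[:,0]<.60)&(Q[:,1]>.16)&(Q[:,1]<.32)];a=np.polyfit(r[:,1],r[:,0],1);print('track',len(r),a,np.percentile(r,[3,97],axis=0).round(3).tolist())
```

```text
scene canopy ((695.3304443359375, 29.087875366210938), (173.04783630371094, 199.0411834716797), 87.50106048583984)
guard 471 [0.02774376 0.5704187 ] [ 0.55952585 -0.01785569  0.04005387] [0.58492431 0.15134742 0.10788079] yaw -1.5891925473129163
tab [[0.563, 0.043, 0.121], [0.575, 0.065, 0.144], [0.58, 0.081, 0.153]]
handle [[0.589, 0.021, 0.092], [0.597, 0.028, 0.102], [0.6, 0.038, 0.106]]
track 176 [0.02456332 0.57032082] [[0.564, 0.163, 0.01], [0.588, 0.297, 0.034]]
top canopy ((705.0968017578125, 26.674755096435547), (172.0160675048828, 171.02597045898438), 88.49508666992188)
guard 351 [0.0087802  0.56506264] [ 0.56123766 -0.01863331  0.04006442] [0.58478552 0.15039772 0.10769858] yaw -0.5030555695757081
tab [[0.559, 0.051, 0.12], [0.564, 0.065, 0.148], [0.573, 0.08, 0.155]]
handle [[0.584, 0.021, 0.092], [0.589, 0.03, 0.103], [0.595, 0.04, 0.106]]
track 314 [0.01434707 0.56711644] [[0.56, 0.164, 0.01], [0.582, 0.295, 0.036]]
```

```bash
R5='x'; python3 -m jog '[[0,1,1.5,0.5,0,0,2],[0,2,3,1,0,0,4],[0,3,4.5,1,0,0,6],[0,4,6,1,0,0,8],[0,4,6,1,0,0,8]]'; python3 -c "
from workcell import bot;print(bot.get_obs()['q'])"
```

```text
time: 1.9
ee_pos: [0.2713, -0.37, 0.2572]
tcp_rot: [-90.0, -0.1, -31.5]
wrist_force: [1.0, -0.7, -0.2]
opening: 0.0855
[-5.37818373e+01 -6.84614452e+00  1.31318928e+00  9.80942996e+01
  5.42654623e-02  6.77189907e+01]
```

```bash
python3 -m jog '[[0,1,1.5,0,0,0,2],[0,2,3,0,0,0,4],[0,3,4.5,0,0,0,6],[0,4,6,0,0,0,8],[0,4,6,0,0,0,8]]' >/dev/null;  python3 -m jog '[[0,1,1.5,0,0,0,2],[0,2,3,0,0,0,4],[0,3,4.5,0,0,0,6],[0,4,6,0,0,0,8],[0,4,6,0,0,0,8]]'; python3 -m jog '[[0,1,1.3,0,0,0,2],[0,2,2.6,0,0,0,4],[0,3,4,0,0,0,6],[0,3.9,5.4,0,0,0,8],[0,3.9,5.4,0,0,0,8]]'
python3 - <<'E'
from h import *
p,d,P,T,m=cam('wrist'); save(p,'w1'); 
Q=P[~np.isnan(P[...,0])]
for n,b in {'tab':(.54,.60,.03,.10,.13,.16),'handle':(.575,.62,.0,.06,.095,.108),'knob':(.6,.7,-.15,-.08,.125,.145)}.items():
    t=Q[(Q[:,0]>b[0])&(Q[:,0]<b[1])&(Q[:,1]>b[2])&(Q[:,1]<b[3])&(Q[:,2]>b[4])&(Q[:,2]<b[5])]
    print(n,len(t), np.percentile(t,[3,50,97],axis=0).round(4).tolist() if len(t) else '')
E
```

```text
time: 2.9
ee_pos: [0.4712, -0.0695, 0.2556]
tcp_rot: [-90.0, -0.0, 48.5]
wrist_force: [-0.9, -1.0, -0.7]
opening: 0.0857
time: 3.4
ee_pos: [0.5684, 0.0653, 0.2546]
tcp_rot: [-89.9, -0.0, 88.5]
wrist_force: [-0.4, -0.2, -0.5]
opening: 0.085
tab 1080 [[0.5586, 0.0504, 0.1326], [0.5629, 0.0643, 0.1489], [0.5716, 0.078, 0.1505]]
handle 512 [[0.583, 0.006, 0.0963], [0.5885, 0.0278, 0.1041], [0.6199, 0.0392, 0.1069]]
knob 654 [[0.6393, -0.1249, 0.1255], [0.6468, -0.1145, 0.1321], [0.6579, -0.1071, 0.1362]]
```

View pics/w1.png

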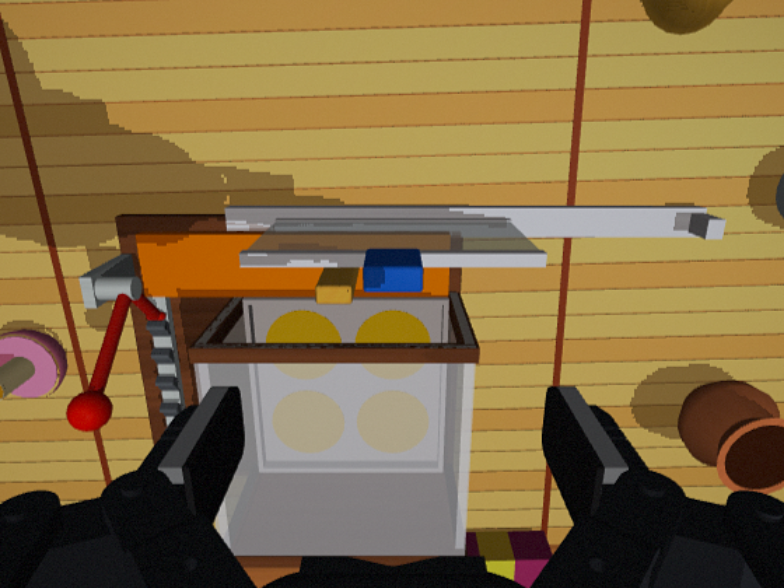

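The tab is at ~(0.565, 0.065), and the handle and knob match the estimates. I'll pinch the tab and slide the guard open.

```bash
python3 -m jog '[[0,-0.15,0,-1.5,0,0,0],[0,-0.15,0,-3,0,0,0],[0,-0.15,0,-4.5,0,0,0],[0,-0.15,0,-5.4,0,0,0],[0,-0.15,0,-5.4,0,0,0]]';  python3 -m jog '[[0.5,0,0,0,0,0,0],[1,0,0,0,0,0,0],[1,0,0,0,0,0,0],[1,0,0,0,0,0,0],[1,0,0,0,0,0,0]]' 40;python3 -m jog '[[1,0,0,0,0,0,0],[1,0,0.4,0,0,0,0],[1,0.02,0.9,0,0,0,0],[1,0.03,1.4,0,0,0,0],[1,0.05,2,0,0,0,0]]'
```

```text
time: 3.95
ee_pos: [0.561, 0.061, 0.1181]
tcp_rot: [-89.7, 0.0, 87.8]
wrist_force: [-0.9, -0.1, -0.5]
opening: 0.0853
time: 4.45
ee_pos: [0.5636, 0.0618, 0.1227]
tcp_rot: [-90.1, -0.0, 87.9]
wrist_force: [-0.8, 1.5, 7.0]
opening: 0.0294
time: 4.95
ee_pos: [0.565, 0.112, 0.1228]
tcp_rot: [-90.1, 0.0, 87.9]
wrist_force: [0.6, -0.7, 6.5]
opening: 0.0293
```

```bash
python3 -m jog '[[1,0.02,0.7,0.15,0,0,0],[1,0.04,1.4,0.15,0,0,0],[1,0.06,2.1,0.15,0,0,0],[1,0.08,2.8,0.15,0,0,0],[1,0.09,3.4,0.15,0,0,0]]';python3 -m jog '[[1,0,0.1,0,0,0,0],[1,0,0.3,0,0,0,0],[1,0,0.4,0,0,0,0],[1,0,0.4,0,0,0,0]]'
```

```text
time: 5.45
ee_pos: [0.5671, 0.1973, 0.123]
tcp_rot: [-90.0, 0.1, 87.9]
wrist_force: [11.0, -1.7, -15.8]
opening: 0.0292
time: 5.85
ee_pos: [0.5672, 0.2026, 0.123]
tcp_rot: [-90.0, 0.5, 87.7]
wrist_force: [9.6, -23.4, -11.8]
opening: 0.029
```

```bash
python3 -m jog '[[1,0,-0.2,0,0,0,0],[0.3,0,-0.2,0,0,0,0],[0,0,-0.2,0,0,0,0],[0,0,-0.2,0,0,0,0],[0,0,-0.2,0,0,0,0]]'; python3 -m jog '[[0,0,0,1,0,0,0],[0,0,0,2.5,0,0,0],[1,1,-2,3.5,0,0,0],[1,2,-4,3.5,0,0,0],[1,2.5,-6,3.5,0,0,0]]'; python3 -m jog '[[1,0.5,-1.5,0,0,0,0],[1,1,-3,0,0,0,0],[1,1.5,-5,0,0,0,0],[1,2.5,-6.7,0,0,0,0],[1,2.5,-6.7,0,0,0,0]]'
python3 - <<'E'
from h import *
p,d,P,T,m=cam('wrist'); save(p,'w2')
for c in ('wrist','top'):
    p,d,P,T,m=cam(c)
    Q=P[~np.isnan(P[...,0])]; 
    for n,b in {'tab':(.54,.60,.13,.30,.13,.16),'handle':(.575,.62,.0,.06,.095,.108),'knob':(.53,.7,-.15,-.08,.125,.145)}.items():
        t=Q[(Q[:,0]>b[0])&(Q[:,0]<b[1])&(Q[:,1]>b[2])&(Q[:,1]<b[3])&(Q[:,2]>b[4])&(Q[:,2]<b[5])]
        print(n,len(t), np.percentile(t,[3,50,97],axis=0).round(4).tolist() if len(t) else '')
E
```

```text
time: 6.35
ee_pos: [0.5665, 0.2021, 0.1255]
tcp_rot: [-90.0, -0.0, 87.9]
wrist_force: [0.1, -0.4, 0.4]
opening: 0.0846
time: 6.85
ee_pos: [0.6251, 0.0679, 0.2137]
tcp_rot: [-90.2, -0.0, 88.0]
wrist_force: [-0.1, 0.8, -0.2]
opening: 0.0442
time: 7.35
ee_pos: [0.6877, -0.1041, 0.2098]
tcp_rot: [-89.9, 0.0, 87.7]
wrist_force: [0.6, 0.4, 0.6]
opening: -0.0003
tab 0 
handle 896 [[0.5838, 0.017, 0.0969], [0.5896, 0.0261, 0.1041], [0.5955, 0.0377, 0.106]]
knob 1167 [[0.6399, -0.1278, 0.1265], [0.6489, -0.1175, 0.1331], [0.6596, -0.1078, 0.1365]]
tab 79 [[0.563, 0.1854, 0.1324], [0.5679, 0.1979, 0.1493], [0.5763, 0.2133, 0.1556]]
handle 21 [[0.5845, 0.0276, 0.0981], [0.589, 0.0341, 0.1029], [0.5955, 0.0398, 0.1061]]
knob 0
```

```bash
python3 -m jog '[[1,0.2,-0.5,0,0,0,0],[1,0.2,-0.5,-1,0,0,0],[1,0.2,-0.5,-2.2,0,0,0],[1,0.2,-0.5,-3.6,0,0,0],[1,0.2,-0.5,-3.6,0,0,0]]'; python3 -m jog '[[1,-0.6,0,0,0,0,0],[1,-1.2,0,0,0,0,0],[1,-1.8,0,0,0,0,0],[1,-2.4,0,0,0,0,0],[1,-3,0,0,0,0,0]]'; python3 -m jog '[[1,-0.6,0,0,0,0,0],[1,-1.2,0,0,0,0,0],[1,-1.2,0,2,0,0,0],[1,-1.2,0,3,0,0,0],[1,-1.2,0,3,0,0,0]]'
python3 - <<'E'
from h import *
for c in ('wrist','scene'):
    p,d,P,T,m=cam(c); save(p,'k_'+c)
    k=(p[...,0]>110)&(p[...,1]<40)&(p[...,2]<40)&(P[...,1]>-.16)&(P[...,1]<-.07)&(P[...,2]>.1)&(P[...,0]>.5)&(P[...,0]<.7)
    print(c,k.sum(),np.median(P[k],0))
E
```

```text
time: 8.0
ee_pos: [0.6891, -0.1105, 0.1175]
tcp_rot: [-89.6, -0.0, 88.0]
wrist_force: [0.2, 0.8, -0.6]
opening: -0.0002
time: 8.5
ee_pos: [0.6166, -0.1112, 0.1253]
tcp_rot: [-90.2, 0.0, 88.0]
wrist_force: [0.0, 0.3, -0.7]
opening: -0.0
time: 9.0
ee_pos: [0.5879, -0.1114, 0.2047]
tcp_rot: [-90.5, 0.1, 88.0]
wrist_force: [0.3, -1.0, 0.6]
opening: -0.0003
wrist 1303 [ 0.54044748 -0.11484007  0.13296447]
scene 4 [ 0.5610796  -0.11585352  0.1123556 ]
```

Pawl is off (knob at x = 0.540). Now the handle.

```bash
python3 -m jog '[[0,0,1.5,0,0,0,0],[0,0.05,3,0,0,0,0],[0,0.05,4.5,0,0,0,0],[0,0.05,5.6,0,0,0,0],[0,0.05,5.6,0,0,0,0]]'; python3 -m jog '[[0,0,0,-1,0,0,0],[0,0,0,-2.5,0,0,0],[0,0,0,-4,0,0,0],[0,0,0,-5.4,0,0,0],[0,0,0,-5.4,0,0,0]]'; python3 -m jog '[[0.5,0,0,0,0,0,0],[1,0,0,0,0,0,0],[1,0,0,0,0,0,0],[1,0,0,0,0,0,0],[1,0,0,0,0,0,0]]' 50; python3 -m jog '[[1,-0.5,0.01,0,0,0,0],[1,-1,0.03,0,0,0,0],[1,-1.6,0.04,0,0,0,0],[1,-2.3,0.06,0,0,0,0],[1,-3,0.08,0,0,0,0]]'
```

```text
time: 9.6
ee_pos: [0.5872, 0.0316, 0.1972]
tcp_rot: [-90.0, -0.0, 88.1]
wrist_force: [-0.5, -0.2, 0.2]
opening: 0.0721
time: 10.1
ee_pos: [0.5845, 0.0277, 0.0572]
tcp_rot: [-89.5, 0.1, 87.9]
wrist_force: [-1.1, 0.7, -0.3]
opening: 0.0854
time: 10.6
ee_pos: [0.5884, 0.0295, 0.0638]
tcp_rot: [-90.1, -0.1, 88.0]
wrist_force: [0.1, 8.0, 5.6]
opening: 0.0217
time: 11.1
ee_pos: [0.5134, 0.0315, 0.0638]
tcp_rot: [-90.2, -0.1, 88.0]
wrist_force: [2.2, 6.3, 5.4]
opening: 0.0216
```

```bash
python3 -m jog '[[1,-0.7,0.02,0,0,0,0],[1,-1.4,0.04,0,0,0,0],[1,-2.1,0.06,0,0,0,0],[1,-2.7,0.07,0,0,0,0],[1,-3.2,0.08,0,0,0,0]]';python3 -m jog '[[1,-0.2,0,0,0,0,0],[1,-0.4,0,0,0,0,0],[1,-0.4,0,0,0,0,0]]'
```

```text
time: 11.6
ee_pos: [0.4331, 0.0337, 0.0638]
tcp_rot: [-90.2, -0.2, 88.0]
wrist_force: [3.5, 8.8, 4.6]
opening: 0.0213
time: 11.9
ee_pos: [0.4297, 0.0338, 0.064]
tcp_rot: [-90.9, -0.2, 88.0]
wrist_force: [39.1, 9.6, -21.7]
opening: 0.0212
```

```bash
python3 -m jog '[[1,0.35,0,0,0,0,0],[0.4,0.35,0,0,0,0,0],[0,0.35,0,0,0,0,0],[0,0.35,0,0,0,0,0],[0,0.35,0,1.5,0,0,0]]'; python3 -m jog '[[0,0,0,2,0,0,0],[0,0,0,4,0,0,0],[0,0,1,5.5,0,0,0],[0,0,3,5.5,0,0,0],[0,0,5,5.5,0,0,0]]';python3 -m jog '[[0,0,2,0,0,0,0],[0,0,4,0,0,0,0],[0,0,6,0,0,0,0],[0,0,8,0,0,0,0],[0,0,9,0,0,0,0]]'
cat >> h.py <<'E'
def greens(P,p,zlo=.008):
    h=cv2.cvtColor(p,cv2.COLOR_RGB2HSV).astype(int)
    k=((h[...,0]>45)&(h[...,0]<80)&(h[...,1]>100)&(h[...,2]>40)&(np.nan_to_num(P[...,2])>zlo)&(np.nan_to_num(P[...,2])<.12)).astype(np.uint8)
    n,L,S,c=cv2.connectedComponentsWithStats(k)
    out=[]
    for i in range(1,n):
        if S[i,4]<40: continue
        Q=P[L==i]; md=np.median(Q,0)
        # stem/flame: points above dish near it
        dd=np.hypot(P[...,0]-md[0],P[...,1]-md[1])<.035; s=P[dd&(P[...,2]>md[2].clip(.02)+.012)&(P[...,2]<.14)]
        s=s[~np.isnan(s[:,0])]
        e=cv2.minEnclosingCircle(Q[:,:2].astype(np.float32)*1000)
        out.append((S[i,4],'circ',np.round(e[0],0),round(e[1]),'z',Q[:,2].max().round(3),'stem',np.median(s,0).round(4) if len(s) else None, (np.percentile(s[:,:2],[3,97],0).mean(0).round(4) if len(s) else None)))
    return out
E
python3 - <<'E'
from h import *
print(bot.get_obs()['ee_pos'])
for c in ('wrist','top','scene'):
    p,d,P,T,m=cam(c); save(p,'o_'+c); print(c)
    for g in greens(P,p): print(*g)
E
```

```text
time: 12.4
ee_pos: [0.4285, 0.0321, 0.0961]
tcp_rot: [-89.6, 0.1, 87.9]
wrist_force: [0.7, -0.3, 0.2]
opening: 0.0777
time: 12.9
ee_pos: [0.4316, 0.1584, 0.2389]
tcp_rot: [-90.2, -0.1, 87.8]
wrist_force: [0.3, 0.5, -1.2]
opening: 0.0852
time: 13.4
ee_pos: [0.4304, 0.3856, 0.2364]
tcp_rot: [-90.0, 0.0, 88.0]
wrist_force: [0.4, -0.5, 0.6]
opening: 0.0855
[0.43044848 0.38557734 0.23636288]
wrist
1813 circ [422. 400.] 27 z 0.061 stem [0.4182 0.3991 0.065 ] [0.4205 0.3994]
top
197 circ [ 552. -301.] 26 z 0.061 stem [ 0.5493 -0.2989  0.065 ] [ 0.5519 -0.3008]
185 circ [ 511. -419.] 26 z 0.045 stem [ 0.5099 -0.4165  0.0648] [ 0.5114 -0.4185]
203 circ [423. 400.] 27 z 0.063 stem [0.4207 0.3965 0.0634] [0.422  0.3999]
scene
105 circ [428. 398.] 30 z 0.045 stem [0.431  0.3984 0.0564] [0.43   0.4006]
105 circ [ 513. -420.] 29 z 0.045 stem [ 0.5187 -0.4175  0.059 ] [ 0.5171 -0.42  ]
113 circ [ 554. -302.] 28 z 0.058 stem [ 0.5616 -0.2998  0.0608] [ 0.5579 -0.3   ]
```

View pics/o_top.png

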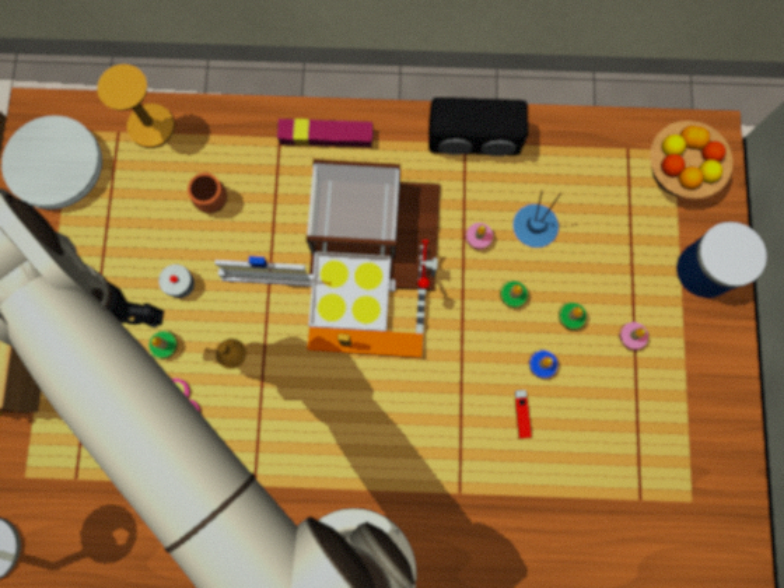

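```bash
python3 -m jog '[[0,-0.2,0.55,-1.5,0,0,0],[0,-0.2,0.55,-3.2,0,0,0],[0,-0.2,0.55,-5,0,0,0],[0,-0.2,0.55,-6.8,0,0,0],[0,-0.2,0.55,-7.6,0,0,0]]'; python3 -m jog '[[0,0,0,-0.3,0,0,0],[0,0,0,-0.5,0,0,0],[0.6,0,0,-0.5,0,0,0],[1,0,0,-0.5,0,0,0],[1,0,0,-0.5,0,0,0]]' 40;  python3 -m jog '[[1,0,0,0,0,0,0],[1,0,0,0,0,0,0],[1,0,0,0.4,0,0,0],[1,0,0,1.5,0,0,0],[1,0,0,3,0,0,0]]'
```

```text
time: 14.05
ee_pos: [0.425, 0.3932, 0.0432]
tcp_rot: [-89.8, 0.2, 87.8]
wrist_force: [-0.9, 0.6, 0.1]
opening: 0.0854
time: 14.55
ee_pos: [0.427, 0.3966, 0.0362]
tcp_rot: [-90.1, -0.1, 87.9]
wrist_force: [0.8, 0.1, -0.1]
opening: 0.0437
time: 15.05
ee_pos: [0.4254, 0.3953, 0.1093]
tcp_rot: [-89.9, 0.2, 87.9]
wrist_force: [1.3, 1.1, -1.8]
opening: 0.0186
```

```bash
python3 -m jog '[[1,0,0,2,0,0,0],[1,0,-0.8,3.5,0,0,0],[1,0.4,-2.2,3.5,0,0,0],[1,0.8,-3.8,3.5,0,0,0],[1,1.2,-5.4,3.5,0,0,0]]';  python3 -m jog '[[1,0.5,-1.6,0,0,0,0],[1,0.9,-3.2,0,0,0,0],[1,1.3,-4.8,0,0,0,0],[1,1.6,-6.4,0,0,0,0],[1,1.9,-7.7,0,0,0,0]]'; python3 -m jog '[[1,0,0,0,0,0,0],[1,0,0,-1,0,0,0],[1,0,0,-1.8,0,0,0],[1,0,0,-2.5,0,0,0],[1,0,0,-2.5,0,0,0]]'; python3 -c "
from h import *
p,d,P,T,m=cam('wrist'); save(p,'c1')"
```

```text
time: 15.55
ee_pos: [0.4564, 0.26, 0.1982]
tcp_rot: [-90.0, -0.0, 88.0]
wrist_force: [0.9, -0.3, -1.2]
opening: 0.0189
time: 16.05
ee_pos: [0.5038, 0.0666, 0.198]
tcp_rot: [-90.0, 0.0, 87.9]
wrist_force: [0.6, 0.0, 0.0]
opening: 0.0187
time: 16.55
ee_pos: [0.5025, 0.069, 0.1329]
tcp_rot: [-89.8, 0.0, 87.9]
wrist_force: [0.2, -0.2, -0.6]
opening: 0.0185
```

View pics/c1.png

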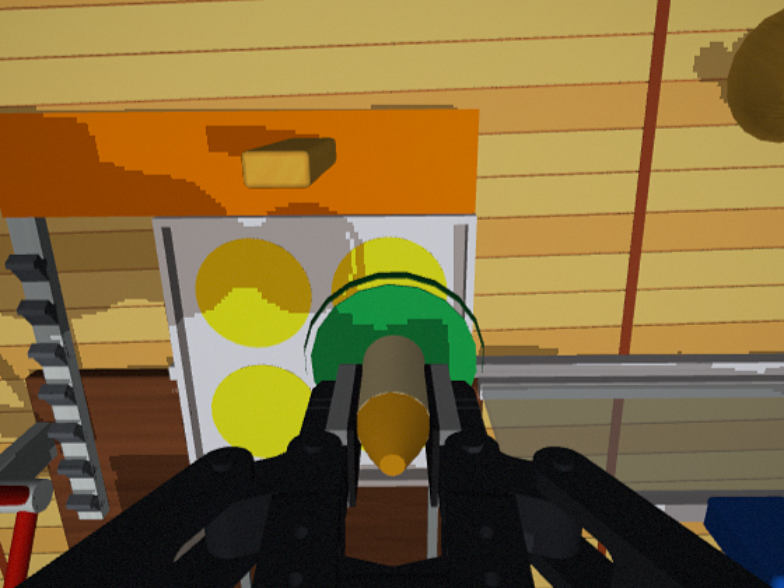

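The diya is held upright above the front-left disc. I'll check the disc positions before lowering it.

Run:
```python
from h import *
for c in('wrist','top'):
    p,d,P,T,m=cam(c)
    h=cv2.cvtColor(p,cv2.COLOR_RGB2HSV).astype(int)
    k=((abs(h[...,0]-30)<4)&(h[...,1]>200)&(abs(P[...,2]-.021)<.012)&(abs(P[...,1]-.03)<.1)&(P[...,0]<.64)).astype(np.uint8)
    n,L,S,_=cv2.connectedComponentsWithStats(k)
    for i in range(1,n):
        if S[i,4]>60: e=cv2.minEnclosingCircle(P[L==i][:,:2].astype(np.float32)*1000); print(c,S[i,4],e, np.median(P[L==i],0).round(3))
```

```text
wrist 1323 ((495.41607666015625, 73.24474334716797), 24.383020401000977) [0.492 0.071 0.02 ]
wrist 258 ((512.7169189453125, 69.89431762695312), 24.453981399536133) [0.506 0.073 0.02 ]
wrist 1800 ((519.35546875, -5.583992004394531), 26.86622428894043) [ 0.522 -0.007  0.02 ]
wrist 3505 ((577.4678955078125, -6.400788307189941), 30.073204040527344) [ 0.575 -0.008  0.02 ]
top 236 ((578.5629272460938, -3.432037830352783), 25.723878860473633) [ 0.579 -0.004  0.021]
top 102 ((517.4949951171875, -3.012065887451172), 21.765857696533203) [ 0.52  -0.005  0.022]
```

```bash
python3 -m jog '[[1,0,-0.05,-1,0,0,0],[1,0,-0.05,-2,0,0,0],[1,0,-0.05,-2.8,0,0,0],[1,0,-0.05,-3.1,0,0,0],[1,0,-0.05,-3.1,0,0,0]]';python3 -m jog '[[1,0,0,-0.05,0,0,0],[0.8,0,0,-0.05,0,0,0],[0.6,0,0,-0.05,0,0,0],[0.55,0,0,-0.05,0,0,0],[0.55,0,0,0.5,0,0,0]]';python3 -m jog '[[0.55,0,0,1.5,0,0,0],[0.55,0,0,3,0,0,0],[0.55,0,0,4.5,0,0,0],[0.55,0,0,6,0,0,0],[0.55,0,0,6,0,0,0]]'
python3 - <<'E'
from h import *
p,d,P,T,m=cam('wrist'); save(p,'r1')
for g in greens(P,p): print(*g)
for c in ('top',):
    p,d,P,T,m=cam(c); print(c)
    for g in greens(P,p): print(*g)
E
```

```text
time: 17.2
ee_pos: [0.5038, 0.0675, 0.0574]
tcp_rot: [-90.0, 0.0, 87.9]
wrist_force: [-0.1, -0.6, -1.4]
opening: 0.0189
time: 17.7
ee_pos: [0.503, 0.0673, 0.0691]
tcp_rot: [-89.9, 0.0, 87.9]
wrist_force: [-0.3, 0.2, -0.6]
opening: 0.0384
time: 18.2
ee_pos: [0.5054, 0.0677, 0.2263]
tcp_rot: [-90.5, -0.1, 87.9]
wrist_force: [0.1, 0.1, 0.3]
opening: 0.0385
2090 circ [500.  67.] 27 z 0.08 stem [0.4955 0.0673 0.0843] [0.4982 0.0674]
top
198 circ [ 553. -301.] 27 z 0.064 stem [ 0.5489 -0.2988  0.0643] [ 0.5517 -0.3004]
186 circ [ 511. -420.] 26 z 0.038 stem [ 0.5097 -0.4167  0.0644] [ 0.5111 -0.4179]
```

```bash
python3 -m jog '[[0.4,0.4,-1,0,0,0,0],[0.2,0.8,-3,0,0,0,0],[0,1.2,-5,0,0,0,0],[0,1.6,-7,0,0,0,0],[0,2,-8.8,0,0,0,0]]' >/dev/null;  python3 -m jog '[[0,0,-1.8,0,0,0,0],[0,0,-3.6,0,0,0,0],[0,0,-5,0,0,0,0],[0,0,-6,0,0,0,0],[0,0,-6,0,0,0,0]]'
python3 - <<'E'
from h import *
p,d,P,T,m=cam('wrist'); save(p,'a1')
for g in greens(P,p): print(*g)
E
```

```text
time: 19.3
ee_pos: [0.5529, -0.3053, 0.2177]
tcp_rot: [-89.8, -0.0, 87.7]
wrist_force: [0.6, 0.4, -0.9]
opening: 0.0856
2009 circ [ 510. -422.] 27 z 0.069 stem [ 0.5079 -0.4166  0.0629] [ 0.509  -0.4187]
1946 circ [ 551. -303.] 27 z 0.061 stem [ 0.5463 -0.3034  0.0644] [ 0.549  -0.3034]
```

```bash
python3 -m jog '[[0,0,0,-1.5,0,0,0],[0,0,0,-3.2,0,0,0],[0,0,0,-5,0,0,0],[0,0,0,-6.6,0,0,0],[0,0,0,-7.3,0,0,0]]'; python3 -m jog '[[0,0,0,0,0,0,0],[0.6,0,0,0,0,0,0],[1,0,0,0,0,0,0],[1,0,0,0,0,0,0],[1,0,0,0,0,0,0]]' 40;  python3 -m jog '[[1,0,0,0,0,0,0],[1,0,0,0.4,0,0,0],[1,0,0,1.5,0,0,0],[1,0,0,3,0,0,0],[1,0,0,5,0,0,0]]'
```

```text
time: 19.85
ee_pos: [0.5517, -0.2999, 0.0323]
tcp_rot: [-89.7, -0.2, 88.0]
wrist_force: [-0.2, 0.9, 0.8]
opening: 0.0855
time: 20.35
ee_pos: [0.5544, -0.3028, 0.0384]
tcp_rot: [-90.1, 0.0, 87.9]
wrist_force: [0.0, 0.4, -0.0]
opening: 0.0284
time: 20.85
ee_pos: [0.5528, -0.3021, 0.1621]
tcp_rot: [-89.8, -0.1, 87.9]
wrist_force: [1.3, -0.5, -0.7]
opening: 0.019
```

```bash
python3 -m jog '[[1,0,0.5,1.2,0,0,0],[1,0.2,1.8,2,0,0,0],[1,0.4,3.4,2,0,0,0],[1,0.6,5,2,0,0,0],[1,0.8,6.6,2,0,0,0]]';  python3 -m jog '[[1,0,1.6,0,0,0,0],[1,0,3.2,0,0,0,0],[1,0,4.6,0,0,0,0],[1,0,5.35,0,0,0,0],[1,0,5.35,0,0,0,0]]'; python3 -m jog '[[1,0,0,0,0,0,0],[1,0,0,-1,0,0,0],[1,0,0,-2.2,0,0,0],[1,0,0,-3.2,0,0,0],[1,0,0,-3.6,0,0,0]]'
```

```text
time: 21.35
ee_pos: [0.5738, -0.1362, 0.2131]
tcp_rot: [-90.0, 0.0, 87.9]
wrist_force: [0.4, 0.9, -0.3]
opening: 0.0186
time: 21.85
ee_pos: [0.5737, -0.0016, 0.2129]
tcp_rot: [-90.0, -0.0, 88.1]
wrist_force: [-0.3, -0.9, -0.2]
opening: 0.0185
time: 22.35
ee_pos: [0.5727, -0.0051, 0.1198]
tcp_rot: [-89.8, 0.0, 87.8]
wrist_force: [-0.2, 0.6, -0.5]
opening: 0.0183
```

```bash
python3 -m jog '[[1,0,0,-0.8,0,0,0],[1,0,0,-1.6,0,0,0],[1,0,0,-2.3,0,0,0],[1,0,0,-2.55,0,0,0],[1,0,0,-2.55,0,0,0]]';python3 -m jog '[[1,0,0,-0.08,0,0,0],[0.8,0,0,-0.08,0,0,0],[0.6,0,0,-0.08,0,0,0],[0.55,0,0,-0.08,0,0,0],[0.55,0,0,0.5,0,0,0]]';python3 -m jog '[[0.55,0,0,1.5,0,0,0],[0.55,0,0,3,0,0,0],[0.55,0,0,4.5,0,0,0],[0.55,0,0,6,0,0,0],[0.55,0,0,6,0,0,0]]'
python3 - <<'E'
from h import *
p,d,P,T,m=cam('wrist'); save(p,'r2')
for g in greens(P,p): print(*g)
p,d,P,T,m=cam('scene')
for g in greens(P,p): print(*g)
E
```

```text
time: 22.85
ee_pos: [0.5743, -0.0044, 0.0594]
tcp_rot: [-90.1, 0.0, 87.9]
wrist_force: [0.2, 0.5, -0.8]
opening: 0.0185
time: 23.35
ee_pos: [0.5727, -0.0038, 0.0697]
tcp_rot: [-89.8, 0.0, 87.9]
wrist_force: [0.1, -0.4, -0.7]
opening: 0.0386
time: 23.85
ee_pos: [0.5753, -0.0038, 0.2278]
tcp_rot: [-90.5, -0.0, 87.9]
wrist_force: [-0.2, -0.6, 0.1]
opening: 0.0384
2601 circ [500.  67.] 27 z 0.08 stem [0.5004 0.0634 0.0849] [0.5007 0.0657]
2052 circ [571.  -5.] 27 z 0.079 stem [ 0.5668 -0.0047  0.0844] [ 0.5692 -0.0049]
105 circ [507.  69.] 28 z 0.082 stem [0.5117 0.067  0.0788] [0.5099 0.0685]
107 circ [ 516. -420.] 29 z 0.045 stem [ 0.5197 -0.4179  0.0578] [ 0.5176 -0.4199]
```

```bash
python3 -m jog '[[0.4,-0.4,-1.5,0,0,0,0],[0.2,-0.8,-3.4,0,0,0,0],[0,-1.2,-5.3,0,0,0,0],[0,-1.6,-7.2,0,0,0,0],[0,-2,-9,0,0,0,0]]';  python3 -m jog '[[0,-0.4,-1.8,0,0,0,0],[0,-0.4,-3.6,0,0,0,0],[0,-0.4,-5.4,0,0,0,0],[0,-0.4,-7,0,0,0,0],[0,-0.4,-7.7,0,0,0,0]]'
python3 - <<'E'
from h import *
print(bot.get_obs()['ee_pos'])
p,d,P,T,m=cam('wrist'); save(p,'b1')
for g in greens(P,p): print(*g)
E
```

```text
time: 24.45
ee_pos: [0.5226, -0.2304, 0.2198]
tcp_rot: [-89.9, -0.0, 87.9]
wrist_force: [2.1, 0.1, -0.4]
opening: 0.0853
time: 24.95
ee_pos: [0.5126, -0.4242, 0.2186]
tcp_rot: [-89.8, -0.1, 87.8]
wrist_force: [0.7, -0.8, -0.3]
opening: 0.0853
[ 0.51262499 -0.42422404  0.21861551]
1949 circ [ 510. -422.] 27 z 0.061 stem [ 0.5057 -0.4218  0.0645] [ 0.5081 -0.4216]
```

```bash
python3 -m jog '[[0,0,0.05,-1.5,0,0,0],[0,0,0.05,-3.2,0,0,0],[0,0,0.05,-5,0,0,0],[0,0,0.05,-6.6,0,0,0],[0,0,0.05,-7.3,0,0,0]]'; python3 -m jog '[[0,0,0,0,0,0,0],[0.6,0,0,0,0,0,0],[1,0,0,0,0,0,0],[1,0,0,0,0,0,0],[1,0,0,0,0,0,0]]' 40;  python3 -m jog '[[1,0,0,0,0,0,0],[1,0,0,0.4,0,0,0],[1,0,0,1.5,0,0,0],[1,0,0,3,0,0,0],[1,0,0,5,0,0,0]]'
```

```text
time: 25.5
ee_pos: [0.5115, -0.4176, 0.0326]
tcp_rot: [-89.6, -0.3, 87.9]
wrist_force: [-0.5, 0.4, -1.2]
opening: 0.0853
time: 26.0
ee_pos: [0.5143, -0.4204, 0.0397]
tcp_rot: [-90.1, 0.1, 87.9]
wrist_force: [-0.2, 0.7, -0.6]
opening: 0.0284
time: 26.5
ee_pos: [0.5129, -0.4193, 0.1633]
tcp_rot: [-89.8, -0.1, 87.9]
wrist_force: [0.7, -0.3, -1.1]
opening: 0.0183
```

```bash
python3 -m jog '[[1,0,0.5,1.2,0,0,0],[1,0,2,2,0,0,0],[1,0,3.8,2,0,0,0],[1,-0.1,5.6,2,0,0,0],[1,-0.2,7.4,2,0,0,0]]';  python3 -m jog '[[1,-0.1,1.8,0,0,0,0],[1,-0.2,3.6,0,0,0,0],[1,-0.2,5.4,0,0,0,0],[1,-0.2,7.2,0,0,0,0],[1,-0.2,9.2,0,0,0,0]]'; python3 -m jog '[[1,0,0,0,0,0,0],[1,0,0,-1,0,0,0],[1,0,0,-2.2,0,0,0],[1,0,0,-3.2,0,0,0],[1,0,0,-3.6,0,0,0]]'
python3 - <<'E'
from h import *
p,d,P,T,m=cam('wrist'); save(p,'b2')
for g in greens(P,p): print(*g)
E
```

```text
time: 27.0
ee_pos: [0.5084, -0.2334, 0.2142]
tcp_rot: [-90.0, 0.0, 87.9]
wrist_force: [0.5, -0.2, -1.5]
opening: 0.0186
time: 27.5
ee_pos: [0.5034, -0.0036, 0.2143]
tcp_rot: [-90.1, 0.0, 87.9]
wrist_force: [1.3, -0.5, -1.3]
opening: 0.0186
time: 28.0
ee_pos: [0.5028, -0.0053, 0.1216]
tcp_rot: [-89.8, 0.0, 87.9]
wrist_force: [-1.1, -0.2, -0.7]
opening: 0.0185
89 circ [486.  48.] 16 z 0.043 stem [0.4951 0.0592 0.0897] [0.4923 0.0414]
3741 circ [501.  72.] 32 z 0.077 stem [0.4962 0.0631 0.0822] [0.4982 0.0649]
289 circ [487.  -6.] 28 z 0.106 stem [ 0.4908 -0.0061  0.1319] [ 0.492  -0.0062]
4994 circ [501. -13.] 34 z 0.115 stem [ 0.4909 -0.0061  0.1324] [ 0.4921 -0.0062]
225 circ [582. -16.] 12 z 0.066 stem [ 0.5662 -0.0042  0.0847] [ 0.5673 -0.0049]
44 circ [582.   6.] 13 z 0.072 stem [ 0.5662 -0.0042  0.0847] [ 0.5673 -0.0049]
```

View pics/b2.png

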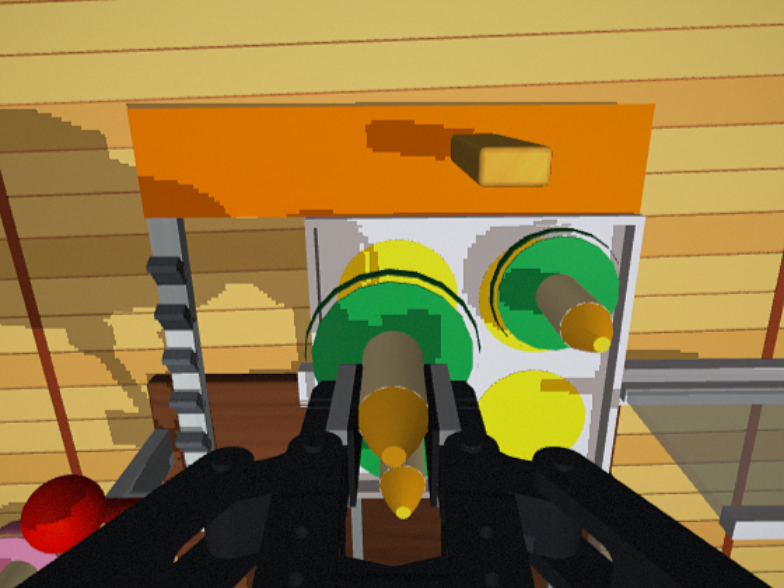

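```bash
python3 -m jog '[[1,0,-0.05,-0.8,0,0,0],[1,0,-0.05,-1.6,0,0,0],[1,0,-0.05,-2.3,0,0,0],[1,0,-0.05,-2.55,0,0,0],[1,0,-0.05,-2.55,0,0,0]]';python3 -m jog '[[1,0,0,-0.08,0,0,0],[0.8,0,0,-0.08,0,0,0],[0.6,0,0,-0.08,0,0,0],[0.55,0,0,-0.08,0,0,0],[0.55,0,0,0.5,0,0,0]]';python3 -m jog '[[0.55,0,0,1.5,0,0,0],[0.55,0,0,3,0,0,0],[0.55,0,0,4.5,0,0,0],[0.55,0,0,6,0,0,0],[0.55,0,0,6,0,0,0]]'
python3 - <<'E'
from h import *
for c in('wrist','top'):
    p,d,P,T,m=cam(c); save(p,'r3'+c)
    for g in greens(P,p): print(*g)
E
```

```text
time: 28.55
ee_pos: [0.5042, -0.0065, 0.0606]
tcp_rot: [-90.0, 0.0, 87.9]
wrist_force: [-0.7, 0.0, -1.8]
opening: 0.0185
time: 29.05
ee_pos: [0.5028, -0.0063, 0.0712]
tcp_rot: [-89.8, 0.0, 87.9]
wrist_force: [0.7, 0.0, 0.2]
opening: 0.0381
time: 29.55
ee_pos: [0.5053, -0.0063, 0.2287]
tcp_rot: [-90.5, -0.0, 87.9]
wrist_force: [0.4, 0.8, 0.1]
opening: 0.0384
1982 circ [500.  67.] 27 z 0.088 stem [0.4971 0.0637 0.0834] [0.4991 0.0654]
2061 circ [500.  -8.] 27 z 0.08 stem [ 0.4962 -0.0074  0.0843] [ 0.4986 -0.0075]
1563 circ [571.  -5.] 27 z 0.074 stem [ 0.5652 -0.005   0.0818] [ 0.5672 -0.0049]
```

View pics/r3wrist.png

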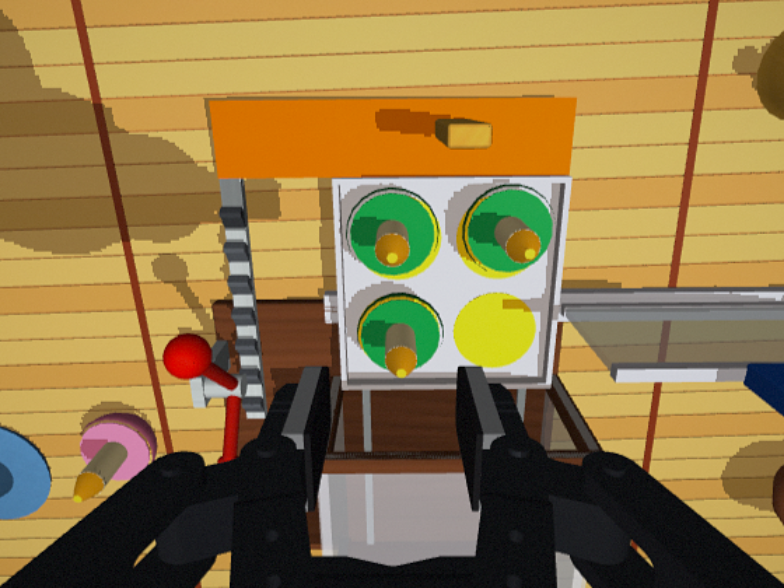

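View pics/r3top.png

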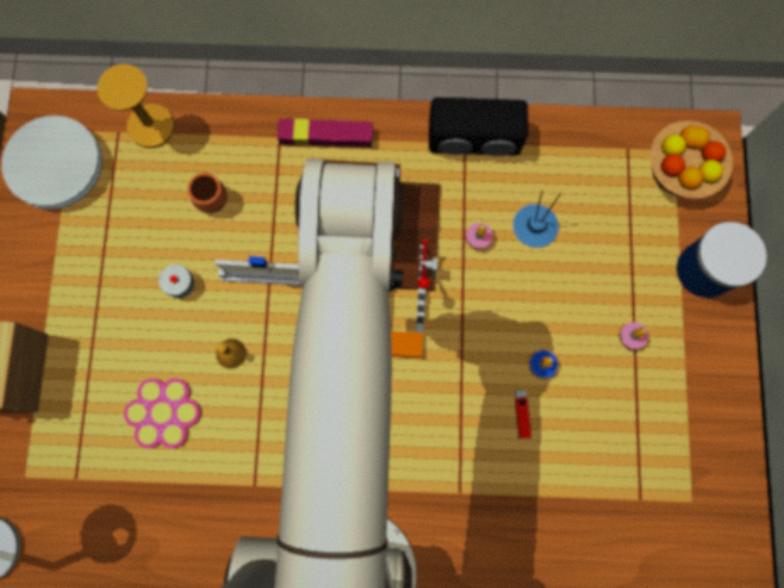

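```bash
python3 -m jog '[[0,-1,0.5,0,0,0,0],[0,-2,1.1,0,0,0,0],[0,-3,1.6,0,0,0,0],[0,-3,1.6,0,0,0,0],[0,-3,1.6,-1.2,0,0,0]]'; python3 -m jog '[[0,0,0,-1.4,0,0,0],[0,0,0,-2.8,0,0,0],[0,0,0,-4.2,0,0,0],[0,0,0,-5.2,0,0,0],[0,0,0,-5.2,0,0,0]]';python3 -m jog '[[0.5,0,0,0,0,0,0],[1,0,0,0,0,0,0],[1,0,0,0,0,0,0],[1,0,0,0,0,0,0],[1,0,0,0,0,0,0]]' 50;python3 -m jog '[[1,0.1,0,0,0,0,0],[1,0.3,-0.01,0,0,0,0],[1,0.6,-0.02,0,0,0,0],[1,0.9,-0.02,0,0,0,0],[1,1.2,-0.03,0,0,0,0]]'
```

```text
time: 30.15
ee_pos: [0.4298, 0.034, 0.1944]
tcp_rot: [-90.3, -0.0, 88.0]
wrist_force: [0.5, -0.2, -0.1]
opening: 0.0853
time: 30.65
ee_pos: [0.4264, 0.0333, 0.0583]
tcp_rot: [-89.6, 0.1, 87.9]
wrist_force: [-0.7, 0.1, -0.2]
opening: 0.0855
time: 31.15
ee_pos: [0.4294, 0.0338, 0.0632]
tcp_rot: [-90.1, -0.0, 87.9]
wrist_force: [-0.4, 0.9, 5.8]
opening: 0.0211
time: 31.65
ee_pos: [0.4596, 0.0331, 0.0632]
tcp_rot: [-90.1, -0.0, 87.9]
wrist_force: [-2.0, 0.6, 7.4]
opening: 0.021
```

```bash
python3 -m jog '[[1,0.3,-0.01,0,0,0,0],[1,0.7,-0.02,0,0,0,0],[1,1.1,-0.03,0,0,0,0],[1,1.5,-0.04,0,0,0,0],[1,1.9,-0.05,0,0,0,0]]' >/dev/null;python3 -m jog '[[1,0.4,-0.01,0,0,0,0],[1,0.8,-0.02,0,0,0,0],[1,1.2,-0.03,0,0,0,0],[1,1.6,-0.04,0,0,0,0],[1,2,-0.05,0,0,0,0]]';python3 -m jog '[[1,0.4,-0.01,0,0,0,0],[1,0.8,-0.02,0,0,0,0],[1,1.1,-0.03,0,0,0,0],[1,1.3,-0.03,0,0,0,0],[1,1.4,-0.03,0,0,0,0]]'
```

```text
time: 32.65
ee_pos: [0.5571, 0.0304, 0.0632]
tcp_rot: [-90.1, 0.0, 87.9]
wrist_force: [-2.9, -0.7, 7.2]
opening: 0.0212
time: 33.15
ee_pos: [0.5841, 0.0297, 0.0631]
tcp_rot: [-89.1, 0.0, 87.9]
wrist_force: [-55.1, -0.9, 36.6]
opening: 0.021
```

```bash
python3 -m jog '[[1,-0.3,0,0,0,0,0],[1,-0.3,0,0,0,0,0],[0.3,-0.3,0,0,0,0,0],[0,-0.3,0,0,0,0,0],[0,-0.3,0,0,0,0,0]]'; python3 -m jog '[[0,0,0,1,0,0,0],[0,0,0,2.5,0,0,0],[0,0,0,4.5,0,0,0],[0,0,0,6.5,0,0,0],[0,0,0,6.5,0,0,0]]'
python3 - <<'E'
from h import *
p,d,P,T,m=cam('wrist'); save(p,'t1'); Q=P[~np.isnan(P[...,0])]
b=(.56,.608,.0,.06,.096,.108)
t=Q[(Q[:,0]>b[0])&(Q[:,0]<b[1])&(Q[:,1]>b[2])&(Q[:,1]<b[3])&(Q[:,2]>b[4])&(Q[:,2]<b[5])]
print(len(t), np.percentile(t,[3,50,97],axis=0).round(4).tolist())
E
```

```text
time: 33.65
ee_pos: [0.5839, 0.0297, 0.062]
tcp_rot: [-90.0, 0.0, 87.9]
wrist_force: [-0.5, -0.4, -0.7]
opening: 0.0641
time: 34.15
ee_pos: [0.5859, 0.0298, 0.2323]
tcp_rot: [-90.6, -0.0, 87.9]
wrist_force: [1.2, -0.3, 0.0]
opening: 0.0852
493 [[0.5852, 0.0183, 0.0977], [0.5898, 0.0284, 0.1041], [0.5964, 0.0386, 0.1054]]
```

View pics/t1.png

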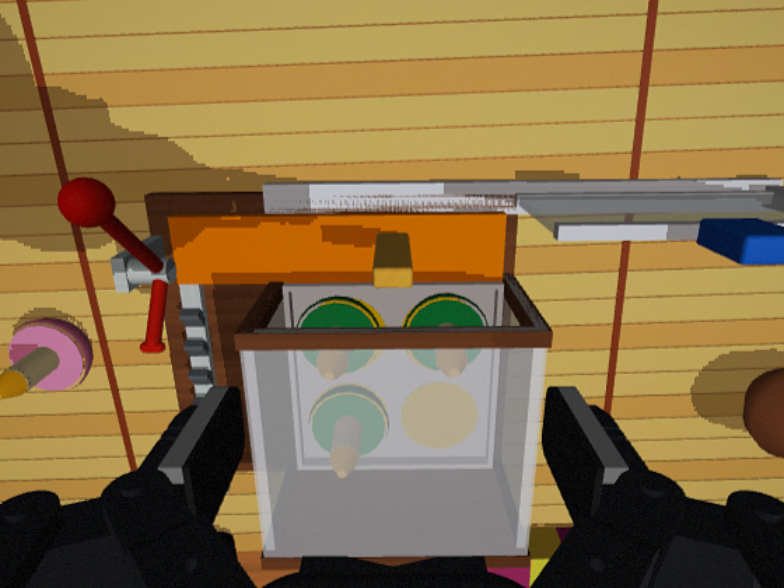

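Tray is home (handle at x = 0.590) with all three diyas upright inside. Next is the pawl.

```bash
python3 -m jog '[[1,-0.8,-1.5,0,0,0,0],[1,-1.6,-3,0,0,0,0],[1,-2.4,-4.5,0,0,0,0],[1,-3.2,-5.8,0,0,0,0],[1,-3.2,-5.8,0,0,0,0]]'; python3 -m jog '[[1,0,0,0,0,0,0],[1,0,0,-1.4,0,0,0],[1,0,0,-2.8,0,0,0],[1,0,0,-4.3,0,0,0],[1,0,0,-4.3,0,0,0]]'; python3 -m jog '[[1,0.6,0,0,0,0,0],[1,1.2,0,0,0,0,0],[1,1.8,0,0,0,0,0],[1,2.4,0,0,0,0,0],[1,3,0,0,0,0,0]]'; python3 -m jog '[[1,0.6,0,0,0,0,0],[1,1.2,0,0,0,0,0],[1,1.2,0,2,0,0,0],[1,1.2,0,4,0,0,0],[1,1.2,0,4,0,0,0]]'
python3 - <<'E'
from h import *
for c in ('wrist','top'):
    p,d,P,T,m=cam(c); save(p,'k2_'+c)
    k=(p[...,0]>110)&(p[...,1]<50)&(p[...,2]<50)&(P[...,1]>-.16)&(P[...,1]<-.07)&(P[...,2]>.1)&(P[...,0]>.5)&(P[...,0]<.72)
    print(c,k.sum(),np.median(P[k],0))
E
```

```text
time: 34.7
ee_pos: [0.5018, -0.1182, 0.224]
tcp_rot: [-89.9, 0.0, 87.7]
wrist_force: [0.4, -0.4, 0.8]
opening: 0.0124
time: 35.2
ee_pos: [0.5015, -0.1136, 0.1117]
tcp_rot: [-89.5, -0.1, 88.0]
wrist_force: [0.1, -0.4, -0.7]
opening: 0.0
time: 35.7
ee_pos: [0.5804, -0.1145, 0.119]
tcp_rot: [-90.1, 0.0, 88.0]
wrist_force: [-0.1, -0.8, -0.1]
opening: -0.0001
time: 36.2
ee_pos: [0.6114, -0.1147, 0.2266]
tcp_rot: [-90.7, 0.1, 88.0]
wrist_force: [0.7, -0.4, 0.5]
opening: 0.0004
wrist 712 [ 0.64217992 -0.11720586  0.12999261]
top 0 [nan nan nan]
  return _methods._mean(a, axis=axis, dtype=dtype,
  ret = um.true_divide(
```

```bash
python3 -m jog '[[0,-0.4,1.5,0,0,0,0],[0,-0.8,3.3,0,0,0,0],[0,-1.2,5,0,0,0,0],[0,-1.6,6.8,0,0,0,0],[0,-1.75,8.6,0,0,0,0]]';python3 -m jog '[[0,0,1.5,0,0,0,0],[0,0,3,0,0,0,0],[0,0,3.95,0,0,0,0],[0,0,3.95,0,0,0,0],[0,0,3.95,0,0,0,0]]'
python3 - <<'E'
from h import *
p,d,P,T,m=cam('wrist'); save(p,'g1'); Q=P[~np.isnan(P[...,0])]; print(bot.get_obs()['ee_pos'])
t=Q[(Q[:,0]>.54)&(Q[:,0]<.6)&(Q[:,1]>.15)&(Q[:,1]<.25)&(Q[:,2]>.13)&(Q[:,2]<.16)]
print('tab',len(t), np.percentile(t,[3,50,97],axis=0).round(4).tolist())
k=(p[...,0]>110)&(p[...,1]<50)&(p[...,2]<50)&(P[...,1]>-.16)&(P[...,1]<-.07)&(P[...,2]>.1)&(P[...,0]>.5)&(P[...,0]<.72)
print(k.sum(),np.median(P[k],0) if k.any() else '')
E
```

```text
time: 36.8
ee_pos: [0.5638, 0.1017, 0.217]
tcp_rot: [-89.9, 0.0, 87.9]
wrist_force: [1.1, -0.3, -0.5]
opening: 0.0723
time: 37.3
ee_pos: [0.5647, 0.1989, 0.2165]
tcp_rot: [-89.9, 0.0, 88.0]
wrist_force: [-0.1, -0.6, -0.6]
opening: 0.0856
[0.56484503 0.19821938 0.21677622]
tab 1487 [[0.5621, 0.1854, 0.1319], [0.5657, 0.1993, 0.1488], [0.5751, 0.213, 0.1504]]
0
```

```bash
python3 -m jog '[[0,0.1,0,-1.3,0,0,0],[0,0.1,0,-2.6,0,0,0],[0,0.1,0,-3.8,0,0,0],[0,0.1,0,-3.8,0,0,0],[0,0.1,0,-3.8,0,0,0]]';  python3 -m jog '[[0.5,0,0,0,0,0,0],[1,0,0,0,0,0,0],[1,0,0,0,0,0,0],[1,0,0,0,0,0,0],[1,0,0,0,0,0,0]]' 40;python3 -m jog '[[1,0,-0.3,0,0,0,0],[1,-0.02,-0.8,0,0,0,0],[1,-0.03,-1.4,0,0,0,0],[1,-0.05,-2,0,0,0,0],[1,-0.07,-2.6,0,0,0,0]]';python3 -m jog '[[1,-0.01,-0.6,0,0,0,0],[1,-0.03,-1.2,0,0,0,0],[1,-0.04,-1.9,0,0,0,0],[1,-0.06,-2.6,0,0,0,0],[1,-0.08,-3.2,0,0,0,0]]'
```

```text
time: 37.85
ee_pos: [0.5676, 0.1975, 0.1229]
tcp_rot: [-90.0, 0.0, 87.9]
wrist_force: [0.6, -0.4, 1.8]
opening: 0.0859
time: 38.35
ee_pos: [0.568, 0.1986, 0.1232]
tcp_rot: [-90.1, -0.0, 87.9]
wrist_force: [-0.8, -0.4, 5.6]
opening: 0.029
time: 38.85
ee_pos: [0.5662, 0.1334, 0.1232]
tcp_rot: [-90.1, -0.1, 88.0]
wrist_force: [0.7, 1.2, 6.2]
opening: 0.0291
time: 39.35
ee_pos: [0.564, 0.053, 0.1232]
tcp_rot: [-90.1, -0.0, 87.9]
wrist_force: [-0.3, 2.5, 5.6]
opening: 0.0288
```

Another ~25 mm to the shut stop.

```bash
python3 -m jog '[[1,0,-0.4,0,0,0,0],[1,-0.02,-0.8,0,0,0,0],[1,-0.03,-1,0,0,0,0],[1,-0.03,-1.15,0,0,0,0],[1,-0.03,-1.25,0,0,0,0]]'
```

```text
time: 39.85
ee_pos: [0.5634, 0.0292, 0.1232]
tcp_rot: [-90.1, -0.9, 88.2]
wrist_force: [0.4, 50.6, 5.0]
opening: 0.0292
```

```bash
python3 -m jog '[[1,0,0.2,0,0,0,0],[1,0,0.2,0,0,0,0],[0.3,0,0.2,0,0,0,0],[0,0,0.2,0,0,0,0],[0,0,0.2,0,0,0,0]]'; python3 -m jog '[[0,0,0,1,0,0,0],[0,0,0,2.5,0,0,0],[0,0,0,4,0,0,0],[0,0,0,4,0,0,0],[0,0,0,4,0,0,0]]'
python3 - <<'E'
from h import *
p,d,P,T,m=cam('wrist'); save(p,'f1'); Q=P[~np.isnan(P[...,0])]
for n,b in {'tab':(.54,.60,.0,.10,.13,.16),'handle':(.575,.608,.0,.06,.096,.108),'knob':(.53,.7,-.15,-.08,.125,.145)}.items():
    t=Q[(Q[:,0]>b[0])&(Q[:,0]<b[1])&(Q[:,1]>b[2])&(Q[:,1]<b[3])&(Q[:,2]>b[4])&(Q[:,2]<b[5])]
    print(n,len(t), np.percentile(t,[3,50,97],axis=0).round(4).tolist() if len(t) else '')
E
python3 -m jog '[[0,-1,-2,0,0,0,0],[0,-2,-4,0,0,0,0],[0,-3,-6,0,0,0,0],[0,-4,-8,0,0,0,0],[0,-5,-9.5,0,0,0,0]]'
python3 -c "
from h import *
p,d,P,T,m=cam('top'); save(p,'ftop')"
```

```text
time: 40.35
ee_pos: [0.563, 0.027, 0.1221]
tcp_rot: [-90.0, 0.0, 87.9]
wrist_force: [0.7, 1.1, 1.1]
opening: 0.0717
time: 40.85
ee_pos: [0.5636, 0.0269, 0.2228]
tcp_rot: [-90.1, 0.0, 87.9]
wrist_force: [0.4, 0.4, -0.2]
opening: 0.0853
tab 1402 [[0.5575, 0.0152, 0.1318], [0.5612, 0.029, 0.1488], [0.5703, 0.0428, 0.1504]]
handle 227 [[0.5901, 0.0182, 0.1027], [0.5931, 0.0281, 0.1044], [0.5966, 0.0382, 0.1054]]
knob 678 [[0.6392, -0.1256, 0.1256], [0.6454, -0.1159, 0.1325], [0.6549, -0.1081, 0.1362]]
time: 41.4
ee_pos: [0.4461, -0.1959, 0.2205]
tcp_rot: [-89.9, -0.0, 87.9]
wrist_force: [0.9, 0.8, 0.2]
opening: 0.0854
```

View pics/f1.png

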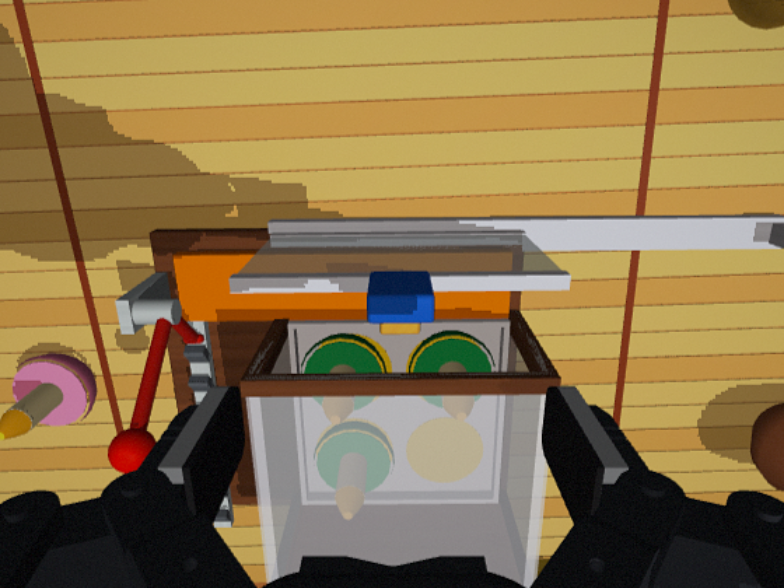

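View pics/ftop.png

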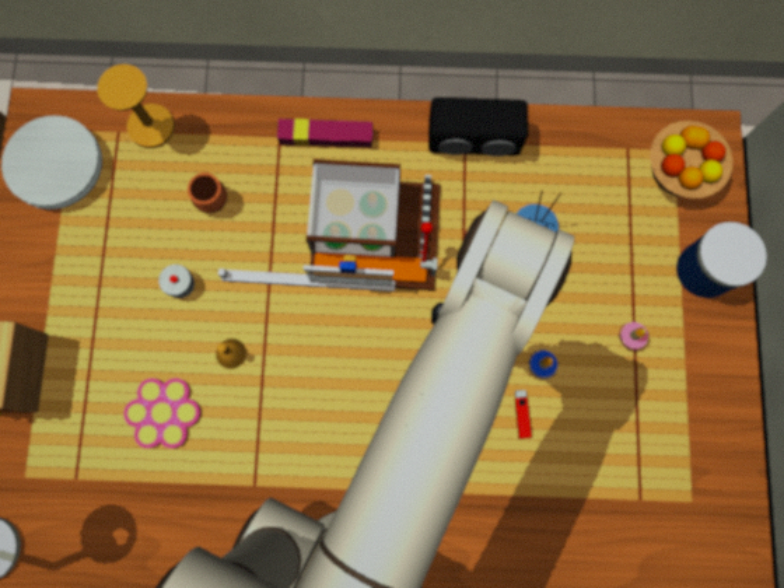

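```bash
python3 -c "
from workcell import bot
print(bot.job_done())"
```

```text
the job is handed in; nothing more can be done
None
```

The job is handed in at about 41 s of the 210 s allowed. I slid the guard to its open stop and flipped the pawl off. I then pulled the tray fully out, stood the three green diyas on its discs, and pushed the tray home. Last, I flipped the pawl back and slid the guard to its shut stop.

**Last checks:**
- **Guard:** the blue tab is on the cabinet centreline (y = 0.029), so the guard is shut. It travelled about 170 mm of the nominal 172 mm, and I put the difference down to camera error because it ended firmly against its stop.
- **Tray:** the handle is back at its starting position to within the camera's error of a few millimetres. While pushing home the arm reached the stop about 4 mm earlier than expected, with 55 N at the wrist. This was probably the grip having slipped slightly on the post.
- **Pawl:** the knob is back on the engaged side (x = 0.645, against 0.647 at the start). I did not pull on the tray to test the lock.
- **Diyas:** the pictures show all three standing upright inside, and no green diya left on the bench.
- **Other things:** in the last top picture the bystanders and look-alikes that can be seen look undisturbed. The arm hid one pink look-alike and most of the incense stand. The pink one looked undisturbed in the wrist picture just before.

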